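Unpack a clock movement from its clamshell case

ROBOT

A 6-joint arm with a two-finger parallel gripper is mounted at the origin on the work surface. World frame = base frame: x ahead of the robot, y to its left, z up, the work surface at z = 0. Lengths are in m, angles in rad, forces in N, time in s.
With the tool pointing down it reaches from about 0.3 to 1 m from the base axis. Payload 5.1 kg.
Tool frame: the origin (TCP) lies midway between the tips of the shut fingers; the grasp point (between the pads) lies 19 mm behind it; x points along the fingers, z is the direction in which the jaws open and shut, and the axes are right-handed (so a half turn about x gives the same grasp; the last joint's range is limited). The gripper opens to 95 mm and grips with 3 to 60 N. Pads are 20 mm wide; open, the fingers measure 119 mm over their backs; the gripper's body (75 mm by 180 mm) begins 59 mm behind the grasp point.
Start: joints at [-1.343, 0.124, 1.65, -0, 1.367, -0.083], TCP at [0.199, -0.619, 0.215] pointing down, gripper open.
Joint ranges: [-2.61, 2.61], [-1.02, 2.33], [0.03, 2.71], [-1.35, 4.49], [0.32, 2.68], [-2.91, 2.91]. Speed limits (rad/s): [2.57, 2.57, 3.14, 3.14, 3.14, 3.14].

INTERFACE

Orientations are given as a 3x3 rotation matrix whose columns are the frame's x, y, z axes.
In Python, from plant import robot, viewer, order gives the robot as it stands.
- The arm moves only by the shell command python3 -m inch 'ROWS' [FORCE]. ROWS is a JSON object of lists of equal length, an entry for each row: "slide": the shift along the tool's x, y, z normalised to -1 to 1, where 1 is 500 mm, a list of three; "rot": the turn, a rotation vector about the tool's x, y, z normalised to -1 to 1, where 1 is 60 degrees, a list of three; "claw": the opening, from -1 (shut) to 1 (fully open), so that 0 is half open. A call has 1 to 5 rows; each row is the pose to reach, as a shift and turn from the pose commanded when the call began, along the tool's axes at that moment; what a row does not reach only later rows make up. A row lasts 1/12 s, in which the tool goes at most 41.7 mm and 7.16 degrees, less where a joint would pass 70% of its speed; a pose out of reach is approached as far as the arm can. A call with a number of a shift or a turn outside -1 to 1 is refused whole. A call with a gripper value outside its range is refused whole. The fingers move at their own pace and stop on an object; FORCE is the grip in N (left out, the last holds). Time passes only in rows, so rows that repeat a pose let the fingers close. It gives the time, the measured TCP pose, the force and the opening at its end, in the units of the state.
- robot.observe(): the state, without advancing time (a new reading comes with each control period).
- viewer.grab_frame(name): name is "scene" or "top" or "wrist"; returns a dict with "frame" (400x640x3 uint8, red, green, blue), "camera_matrix" (3x3 intrinsics, pixels), "rvec" (rotation vector, rad) and "tvec" (3), from world to camera coordinates, as OpenCV has them. Camera axes: x right, y down, z forward; pixel columns grow to the right and rows downward; lengths in m; the calibration is good to about 2 mm. A picture is of the moment at which its call begins. There is no depth.
- order.sign_off(): hands the job in, once; it reports no verdict.
The state is a dict: "t": time; "joint_positions": joint angles; "joint_vel": joint speeds; "tau": joint torques, N m; "tool_pos": TCP position; "tool_rot": TCP orientation; "ft_force": force on the tool from outside, world axes, zero at the start; "moment": the same for the moment, N m; "grip_width": finger opening in m.
Only numpy, scipy, OpenCV 4.12 (cv2) and the standard library are available. Lean on these libraries where they do the work, as an engineer would, in place of code of your own. Each camera call takes 0.05 s, during which the arm holds its last target.

TASK

Open the blue case by lifting its lid over past the upright, so that it stays open by itself. Then lift out the brass clock movement and set it down gently, standing level on its feet, in the middle of the green work mat. Keep the grey case shut.

Things in the scene. Friction and masses are not known exactly. Their poses are not given: they have to be found in the camera images.
- blue_case_pull (a point): Centre of the steel pull bar ahead of the blue lid's front edge: 12 mm thick, 30 mm long along y; pinched across its ends from above, it turns in the fingers. Frame turns with the lid: shut, z up, x towards the hinge, 56 mm above the bench. Hinge: along y, 152 mm on +x, 6 mm on -z. Lid (120 g) opens about +y to a stop at 112 deg (tilt of z); it falls shut before the balance point near 83 deg, open beyond.
- movement_center (a point): Brass clock movement, loose in the blue case near its middle, turned up to 0.2 rad. Two level plates 60 (x) by 44 mm (y), 3 mm thick, 4-7 and 32-35 mm above its feet, on four steel pillars that are its feet; 43 mm high, 0.25 kg. This point: on its upright axis, 20 mm above its feet (32 mm above the bench at first); z up. Grip from above across the 44 mm, over both plates' edges.
- mat_top (a point): Green work mat, 110 x 110 mm, 3 mm thick, fixed flat on the bench between the two cases. This point is the centre of its upper face, z up.
- grey_case_pull (a point): The same point and axes on the grey case, the blue one's twin but for colour, on the other side; it stays shut. Both cases are fixed: base 120 mm deep (x, hinge at the far side), 160 mm wide, rim 50 mm above the bench, walls 5 mm, inner floor 12 mm above the bench; 62 mm high shut. The pull's neck (14 mm wide, 6 mm thick) holds the bar 32 mm ahead of the lid's front face.
There are look-alikes about, which are no part of the job. Of the things shaped like the part that bears blue_case_pull, the blue one is meant. Of the things that look like the part that bears mat_top, take the one that is farthest to the robot's right at the start.

How it is judged:
By the outcome, as a careful person would: the job done as asked, in the order asked, and still so for the second after the job is handed in, with the robot touching nothing.
It also fails if it takes over 58 s, if anything falls off the work surface, if the arm or the gripper's body presses on something with over 40 N, if the wrist force passes 120 N, or if a joint passes its speed limit or range.

## Working session

There is one attempt and no reset: what is moved stays moved. The work goes in short steps, Python scripts to look and compute and a shell command to move; the robot and the scene stay as the last step left them, time stands still between calls to the robot, and variables do not carry over. Pictures are saved under pics/ and viewed, and the job is handed in when it is done.

```bash
ls; mkdir -p pics; cat > h.py <<'E'
import numpy as np, cv2
from plant import robot, viewer, order
def grab(n,fn=None):
    d=viewer.grab_frame(n)
    if fn: cv2.imwrite('pics/'+fn,d['frame'][:,:,::-1])
    return d
def ray(d,uv):
    R=cv2.Rodrigues(np.array(d['rvec'],float))[0];t=np.array(d['tvec'],float).ravel()
    K=np.array(d['camera_matrix']);c=-R.T@t
    return c,R.T@np.linalg.inv(K)@np.array([uv[0],uv[1],1.])
def onz(d,uv,z):
    c,r=ray(d,uv);return c+r*(z-c[2])/r[2]
def proj(d,P):
    return cv2.projectPoints(np.array(P,float).reshape(-1,3),np.array(d['rvec'],float),np.array(d['tvec'],float),np.array(d['camera_matrix'],float),None)[0].reshape(-1,2)
E
python3 - <<'E'
from h import *
import pickle
D={}
for n in ['scene','top','wrist']:
    D[n]=grab(n,n+'0.png')
pickle.dump(D,open('d0.pkl','wb'))
for n in D:print(n,ray(D[n],(320,200)))
print(robot.observe())
E
```

```text
pics
scene (array([0.8449113 , 0.35559911, 0.8651652 ]), array([-0.43751223, -0.30339436, -0.84681566]))
top (array([0.26311694, 0.03555313, 1.04047709]), array([ 0.18471192, -0.00294667, -0.98281614]))
wrist (array([ 0.26995204, -0.59481577,  0.38335254]), array([-0.25741485, -0.07516211, -0.96338839]))
{'t': 0.15, 'joint_positions': array([-1.34259566e+00,  1.24370380e-01,  1.65134059e+00, -1.18829973e-05,
        1.36752953e+00, -8.26306361e-02]), 'joint_vel': array([-1.92487449e-03, -2.33111159e-03, -2.39337382e-03,  1.61686192e-03,
        4.14012116e-04,  5.11988466e-05]), 'tau': array([ 7.45584312e-04, -4.18192899e+01, -3.60472012e+01,  7.75928632e-02,
        4.68983443e-02, -1.00876164e-04]), 'tool_pos': array([ 0.19863907, -0.61837829,  0.21367133]), 'tool_rot': array([[-3.84121621e-04,  9.52078932e-01,  3.05852185e-01],
       [ 1.60249573e-03,  3.05852400e-01, -9.52077592e-01],
       [-9.99998642e-01,  1.24413233e-04, -1.64318695e-03]]), 'ft_force': array([ 0.51281337, -0.2320695 ,  0.14040774]), 'moment': array([-0.04784749,  0.0192856 ,  0.0074881 ]), 'grip_width': 0.09505121648945296}
```

View pics/scene0.png

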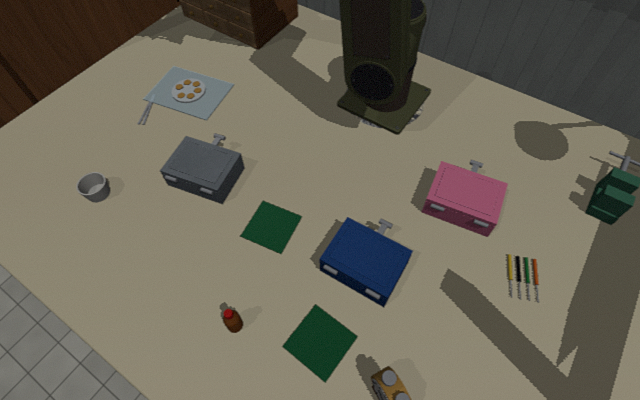

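View pics/top0.png

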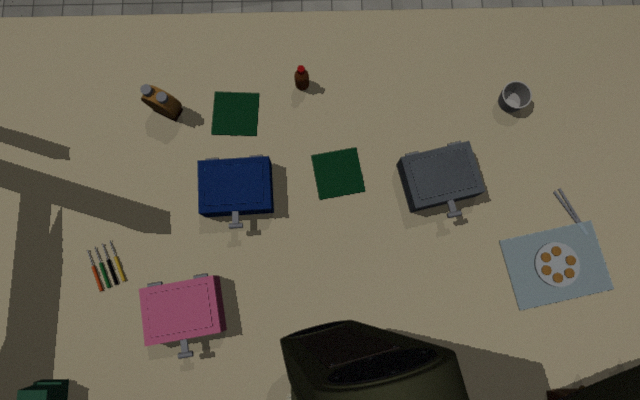

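View pics/wrist0.png

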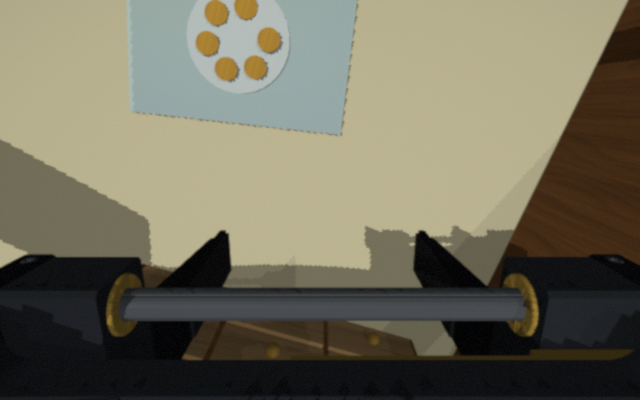

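The scene picture shows the blue case (365,260), the grey one (203,168), the pink look-alike (465,197), and green mats at (271,227) and (320,342). In the top picture the blue pull is at about (236,222). The mats there are at (338,173) and (236,114), and the robot's right is image right. The mat meant is (338,173), the one farthest right, which also lies between the blue and grey cases. Next I'll measure and confirm on a crop.

```bash
python3 - <<'E'
from h import *
import pickle
D=pickle.load(open('d0.pkl','rb'))
for n in ['top','scene']:
    d=D[n];f=d['frame'];hsv=cv2.cvtColor(f,cv2.COLOR_RGB2HSV)
    for nm,lo,hi,z in [('green',(65,120,30),(90,255,160),.003),('blue',(105,150,40),(125,255,255),.062)]:
        m=cv2.inRange(hsv,lo,hi)
        for c in cv2.findContours(m,0,2)[0]:
            if cv2.contourArea(c)<300: continue
            M=cv2.moments(c);u=(M['m10']/M['m00'],M['m01']/M['m00'])
            r=cv2.minAreaRect(c);b=cv2.boxPoints(r)
            P=[onz(d,q,z)[:2] for q in b]
            print(n,nm,np.round(u),onz(d,u,z).round(4),'corners',np.round(P,3).tolist(), 'sides',np.linalg.norm(P[1]-P[0]).round(3),np.linalg.norm(P[2]-P[1]).round(3),'ang',[round(float(np.degrees(np.arctan2(*(P[i+1]-P[i])[::-1]))),1) for i in range(3)])
f=D['top']['frame'][:,:,::-1]
a=cv2.resize(f[90:240,180:380],None,fx=4,fy=4,interpolation=2);cv2.imwrite('pics/c1.png',a)
f=D['scene']['frame'][:,:,::-1]
a=cv2.resize(f[200:310,230:420],None,fx=4,fy=4,interpolation=2);cv2.imwrite('pics/c2.png',a)
E
```

```text
top green [338. 173.] [ 0.5215 -0.0107  0.003 ] corners [[0.566, 0.051], [0.584, -0.057], [0.478, -0.072], [0.461, 0.034]] sides 0.109 0.107 ang [-80.4, -172.0, 99.4]
top green [235. 114.] [0.6747 0.2338 0.003 ] corners [[0.626, 0.29], [0.734, 0.286], [0.724, 0.177], [0.616, 0.184]] sides 0.109 0.109 ang [-2.3, -95.4, 176.6]
top blue [234. 185.] [0.4849 0.2225 0.062 ] corners [[0.542, 0.309], [0.549, 0.147], [0.43, 0.14], [0.423, 0.298]] sides 0.162 0.119 ang [-87.5, -176.5, 92.5]
scene green [320. 342.] [0.6798 0.2371 0.003 ] corners [[0.732, 0.179], [0.621, 0.185], [0.628, 0.297], [0.734, 0.285]] sides 0.111 0.112 ang [177.1, 86.2, -6.0]
scene green [271. 227.] [ 0.5262 -0.0075  0.003 ] corners [[0.586, -0.051], [0.481, -0.087], [0.464, 0.033], [0.566, 0.061]] sides 0.111 0.121 ang [-161.3, 98.2, 15.2]
scene green [609. 207.] [0.0243 0.6355 0.003 ] corners [[0.022, 0.59], [-0.047, 0.658], [0.02, 0.682], [0.086, 0.616]] sides 0.097 0.072 ang [135.3, 19.9, -45.1]
scene blue [366. 257.] [0.4934 0.2288 0.062 ] corners [[0.57, 0.152], [0.429, 0.134], [0.426, 0.303], [0.559, 0.309]] sides 0.142 0.17 ang [-172.7, 91.1, 2.2]
```

View pics/c1.png

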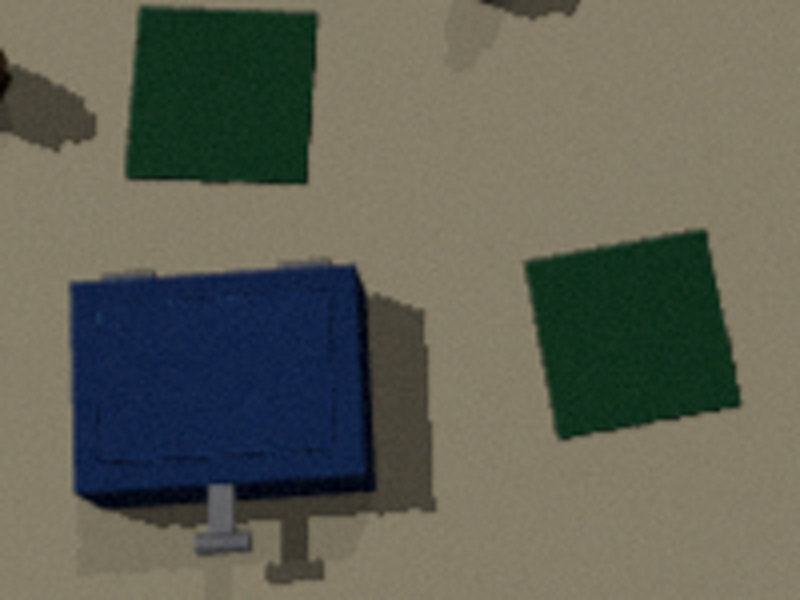

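View pics/c2.png

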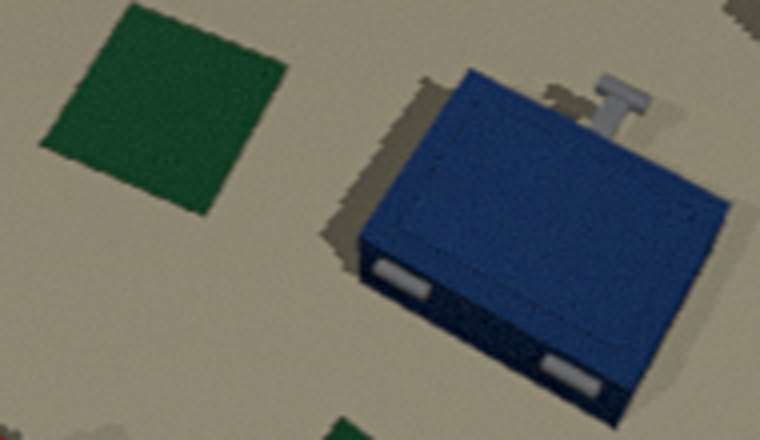

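The crops confirm the blue case with its steel pull: bar centre at top pixel (235.5,225.5) and scene pixel (385.8,223). They also confirm the right-hand mat at top pixel (338,173).

```bash
python3 - <<'E'
from h import *
import pickle
D=pickle.load(open('d0.pkl','rb'))
t,s=D['top'],D['scene']
T=lambda x,y,z:onz(t,(180+x/4-.375,90+y/4-.375),z)
S=lambda x,y,z:onz(s,(230+x/4-.375,200+y/4-.375),z)
print('bar',T(222,542,.056),S(623,92,.056))
print('bar ends',T(196,544,.056),T(250,541,.056),S(599,81,.056),S(648,104,.056))
A=[T(72,283,.062),T(355,266,.062),T(76,492,.062),T(368,490,.062)]
B=[S(362,238,.062),S(470,70,.062),S(729,205,.062),S(628,388,.062)]
print(np.round(A,4),np.round(B,4))
# triangulate bar
def tri(u1,u2):
    c1,r1=ray(t,u1);c2,r2=ray(s,u2)
    M=np.c_[r1,-r2];k=np.linalg.lstsq(M,c2-c1,rcond=None)[0]
    return c1+k[0]*r1,c2+k[1]*r2
print(tri((180+222/4-.4,90+542/4-.4),(230+623/4-.4,200+92/4-.4)))
print(tri((338,173),(271,227)))
# steel mask
for nm,d,(x0,x1,y0,y1) in [('top',t,(222,250,205,235)),('scene',s,(372,400,212,240))]:
    print(nm, d['frame'][y0:y1:3,x0:x1:3].tolist()[:3])
E
```

```text
bar [0.39548243 0.21992779 0.056     ] [0.39427182 0.2200029  0.056     ]
bar ends [0.39463542 0.23419605 0.056     ] [0.39575663 0.20455059 0.056     ] [0.39565815 0.20545774 0.056     ] [0.39314099 0.23518371 0.056     ]
[[0.5425 0.3053 0.062 ]
 [0.5493 0.1466 0.062 ]
 [0.4238 0.2994 0.062 ]
 [0.4219 0.1391 0.062 ]] [[0.5512 0.1508 0.062 ]
 [0.4333 0.1435 0.062 ]
 [0.4259 0.301  0.062 ]
 [0.5432 0.3057 0.062 ]]
(array([0.39534089, 0.21970809, 0.05747078]), array([0.39509777, 0.22018162, 0.05752679]))
(array([ 0.52436597, -0.01162183, -0.00596127]), array([ 0.52383108, -0.01074097, -0.00613452]))
top [[[17, 32, 67], [10, 27, 61], [14, 29, 63], [11, 28, 58], [19, 37, 71], [17, 35, 70], [16, 32, 70], [19, 35, 74], [16, 34, 69], [20, 34, 71]], [[21, 37, 70], [19, 36, 71], [16, 34, 69], [19, 36, 72], [18, 35, 71], [17, 33, 71], [15, 31, 68], [18, 35, 72], [15, 32, 70], [20, 37, 73]], [[8, 24, 53], [10, 20, 45], [5, 18, 39], [21, 30, 50], [83, 84, 92], [75, 76, 82], [3, 11, 25], [2, 5, 18], [6, 11, 21], [4, 8, 21]]]
scene [[[140, 132, 114], [140, 133, 114], [136, 129, 110], [140, 132, 113], [136, 130, 109], [139, 132, 112], [139, 133, 113], [138, 132, 113], [139, 133, 112], [136, 131, 113]], [[139, 131, 111], [140, 134, 114], [137, 130, 111], [140, 131, 113], [139, 131, 110], [139, 131, 111], [139, 132, 112], [139, 131, 111], [138, 130, 111], [139, 133, 113]], [[138, 131, 112], [139, 133, 113], [140, 133, 112], [116, 111, 99], [140, 134, 112], [137, 131, 110], [139, 132, 113], [140, 133, 112], [138, 131, 111], [141, 134, 114]]]
```

```bash
cat >> h.py <<'E'
from scipy.spatial.transform import Rotation as Ro
def tooldown(yaw):  # tool y at angle yaw from world x; jaws (z) along -y for yaw 0
    c,s=np.cos(yaw),np.sin(yaw)
    return np.array([[0,c,s],[0,s,-c],[-1,0,0.]])
def delta(pos,yaw=None):
    o=robot.observe();R=o['tool_rot']
    d=R.T@(np.array(pos)-o['tool_pos']);rv=np.zeros(3)
    if yaw is not None: rv=Ro.from_matrix(R.T@tooldown(yaw)).as_rotvec(degrees=True)
    print('t',o['t'],'pos',o['tool_pos'].round(4),'yaw',np.arctan2(R[1,1],R[0,1]).round(4),'F',o['ft_force'].round(1),'w',o['grip_width'].round(4))
    print('slide',(d/.5).round(4).tolist(),'rot',(rv/60).round(4).tolist(),'rows>=',max(np.linalg.norm(d)/.0417,np.linalg.norm(rv)/7.16).round(1))
E
python3 -c "
from h import *
delta([.44,-.3,.23],.048)
delta([.395,.22,.16],.048)"
```

```text
Traceback (most recent call last):
  File "h.py", line 23, in delta
    print('t',o['t'],'pos',o['tool_pos'].round(4),'yaw',np.arctan2(R[1,1],R[0,1]).round(4),'F',o['ft_force'].round(1),'w',o['grip_width'].round(4))
                                                                                                                          ^^^^^^^^^^^^^^^^^^^^^
AttributeError: 'float' object has no attribute 'round'
```

```bash
sed -i "s/o\['grip_width'\].round(4)/round(float(o['grip_width']),4)/" h.py
python3 -c "
from h import *
delta([.44,-.3,.23],.048)
delta([.395,.22,.16],.048)"
```

```text
t 0.15 pos [ 0.1986 -0.6184  0.2137] yaw 0.3108 F [ 0.5 -0.2  0.1] w 0.0951
slide [-0.0318, 0.6543, -0.4587] rot [0.251, -0.0016, 0.0001] rows>= 9.6
t 0.15 pos [ 0.1986 -0.6184  0.2137] yaw 0.3108 F [ 0.5 -0.2  0.1] w 0.0951
slide [0.1099, 0.8867, -1.4761] rot [0.251, -0.0016, 0.0001] rows>= 20.7
```

```bash
python3 -m inch '{"slide":[[-0.03,0.65,-0.46],[-0.03,0.65,-0.46],[-0.03,0.65,-0.46],[-0.03,0.65,-0.46],[-0.03,0.65,-0.46]],"rot":[[0.25,0,0],[0.25,0,0],[0.25,0,0],[0.25,0,0],[0.25,0,0]],"claw":[0.2,0.2,0.2,0.2,0.2]}'
python3 -c "
from h import *
delta([.44,-.3,.23],.048)"
```

```text
t: 0.57
tool_pos: [0.3243, -0.4506, 0.2221]
tool_rot: [[-0.0, 0.999, 0.048], [0.001, 0.048, -0.999], [-1.0, -0.0, -0.001]]
ft_force: [-0.1, -0.2, 1.7]
grip_width: 0.067
t 0.5667 pos [ 0.3243 -0.4506  0.2221] yaw 0.0482 F [-0.1 -0.2  1.7] w 0.067
slide [-0.0156, 0.2456, -0.2897] rot [0.0002, -0.0005, 0.0001] rows>= 4.6
```

```bash
python3 -m inch '{"slide":[[-0.015,0.25,-0.29],[-0.015,0.25,-0.29],[-0.015,0.25,-0.29],[-0.015,0.25,-0.29],[-0.015,0.25,-0.29]],"rot":[[0,0,0],[0,0,0],[0,0,0],[0,0,0],[0,0,0]],"claw":[0.2,0.2,0.2,0.2,0.2]}'
python3 -m inch '{"slide":[[0,0,-0.08],[0,0,-0.16],[0,0,-0.24],[0,0,-0.32],[0,0,-0.40]],"rot":[[0,0,0],[0,0,0],[0,0,0],[0,0,0],[0,0,0]],"claw":[0.2,0.2,0.2,0.2,0.2]}'
python3 -c "
from h import *
delta([.395,.22,.16],.048)"
```

```text
t: 0.98
tool_pos: [0.4431, -0.2983, 0.23]
tool_rot: [[0.001, 0.999, 0.051], [0.001, 0.051, -0.999], [-1.0, 0.001, -0.001]]
ft_force: [0.3, -0.7, 0.4]
grip_width: 0.0571
t: 1.4
tool_pos: [0.431, -0.0999, 0.2297]
tool_rot: [[-0.0, 0.999, 0.048], [0.0, 0.048, -0.999], [-1.0, -0.0, -0.0]]
ft_force: [1.0, 0.1, -0.3]
grip_width: 0.0572
t 1.4 pos [ 0.431  -0.0999  0.2297] yaw 0.0484 F [ 1.   0.1 -0.3] w 0.0572
slide [0.1395, -0.041, -0.6425] rot [0.0004, -0.0002, 0.0002] rows>= 7.9
```

```bash
python3 -m inch '{"slide":[[0,-0.005,-0.08],[0,-0.01,-0.16],[0,-0.015,-0.24],[0,-0.02,-0.32],[0,-0.026,-0.40]],"rot":[[0,0,0],[0,0,0],[0,0,0],[0,0,0],[0,0,0]],"claw":[0.2,0.2,0.2,0.2,0.2]}'
python3 -m inch '{"slide":[[0.03,-0.005,-0.08],[0.06,-0.01,-0.16],[0.10,-0.015,-0.24],[0.14,-0.015,-0.243],[0.14,-0.015,-0.243]],"rot":[[0,0,0],[0,0,0],[0,0,0],[0,0,0],[0,0,0]],"claw":[0.2,0.2,0.2,0.2,0.2]}'
python3 - <<'E'
from h import *
import pickle
D={'wrist':grab('wrist','w1.png'),'top':grab('top','t1.png')}
pickle.dump(D,open('d1.pkl','wb'))
delta([.395,.22,.16],.048)
print(proj(D['wrist'],[[.395,.22,.056],[.3943,.235,.056],[.3957,.205,.056]]))
E
```

```text
t: 1.82
tool_pos: [0.4081, 0.0992, 0.23]
tool_rot: [[0.001, 0.999, 0.049], [0.0, 0.049, -0.999], [-1.0, 0.001, -0.0]]
ft_force: [1.5, -0.4, 1.1]
grip_width: 0.057
t: 2.23
tool_pos: [0.3918, 0.2193, 0.1551]
tool_rot: [[-0.008, 0.999, 0.054], [-0.003, 0.053, -0.999], [-1.0, -0.009, 0.003]]
ft_force: [-0.8, -0.9, -0.7]
grip_width: 0.057
t 2.3333 pos [0.3947 0.2181 0.1592] yaw 0.0499 F [0.2 0.1 0.6] w 0.0569
slide [-0.0016, 0.0008, -0.0038] rot [0.0018, 0.0012, 0.0023] rows>= 0.1
[[321.96898485 195.02936664]
 [302.74393654 194.91147849]
 [341.18484181 195.14719843]]
```

View pics/w1.png

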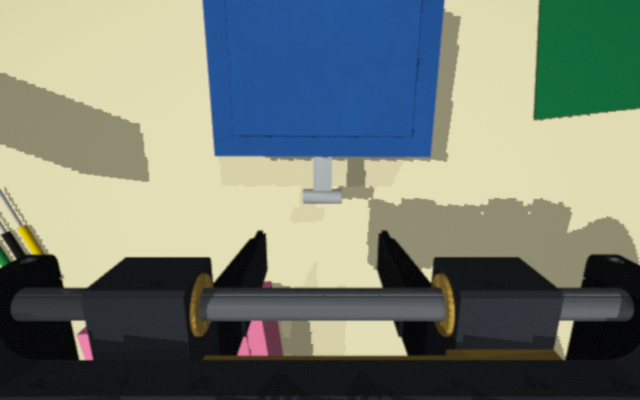

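The wrist view has the bar centre at (322,196). The prediction was (322,195), so it agrees within 1 px. Descending now and pinching the bar.

```bash
python3 -m inch '{"slide":[[0.06,0,-0.003],[0.12,0,-0.003],[0.18,0.0,-0.003],[0.24,0,-0.003],[0.24,0,-0.003]],"rot":[[0,0,0],[0,0,0],[0,0,0],[0,0,0],[0,0,0]],"claw":[0.2,0.2,0.2,0.2,0.2]}' 15
python3 -m inch '{"slide":[[0,0,0],[0,0,0],[0,0,0],[0,0,0],[0,0,0]],"rot":[[0,0,0],[0,0,0],[0,0,0],[0,0,0],[0,0,0]],"claw":[-0.6,-0.6,-0.6,-0.6,-0.6]}' 15
python3 - <<'E'
from h import *
delta([.395,.22,.039],.048)
d=grab('wrist','w2.png')
E
```

```text
t: 2.75
tool_pos: [0.3925, 0.2171, 0.0359]
tool_rot: [[-0.008, 0.999, 0.046], [-0.004, 0.046, -0.999], [-1.0, -0.008, 0.003]]
ft_force: [-0.8, 0.3, -0.5]
grip_width: 0.0573
t: 3.17
tool_pos: [0.3971, 0.2193, 0.0421]
tool_rot: [[0.004, 0.999, 0.05], [-0.002, 0.05, -0.999], [-1.0, 0.004, 0.002]]
ft_force: [1.1, -6.6, 7.1]
grip_width: 0.03
t 3.1667 pos [0.3971 0.2193 0.0421] yaw 0.0502 F [ 1.1 -6.6  7.1] w 0.03
slide [0.0061, -0.0042, -0.0017] rot [0.0021, 0.002, -0.0036] rows>= 0.1
```

View pics/w2.png

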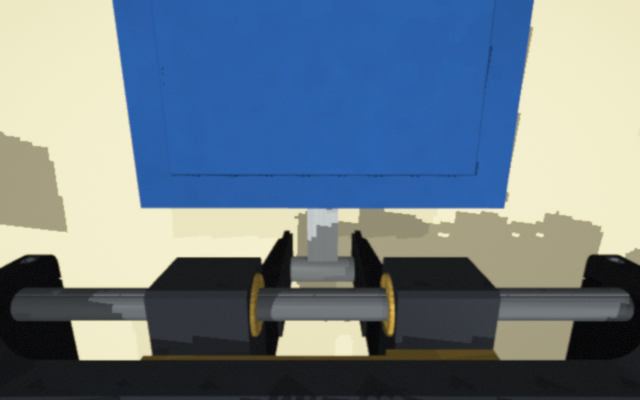

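The wrist view shows the bar at (322,268) between the finger pads, and the opening of 30 mm equals its length, so it is gripped. Computing the arc in slide units next.

```bash
python3 -c "
import numpy as np
for th in range(8,113,8):
    t=np.radians(th);print(th,np.round([-(152*np.sin(t)+6*np.cos(t)-6)/500,(152*(1-np.cos(t))+6*np.sin(t))/500],3))
p=lambda th:np.array([-(152*np.sin(np.radians(th))+6*np.cos(np.radians(th))-6)/500,(152*(1-np.cos(np.radians(th)))+6*np.sin(np.radians(th)))/500])
for a,b in [(0,40),(40,80),(80,108)]:
    print([ (p(x)-p(a)).round(3).tolist() for x in np.linspace(a,b,6)[1:]])
"
```

```text
8 [-0.042  0.005]
16 [-0.083  0.015]
24 [-0.123  0.031]
32 [-0.159  0.053]
40 [-0.193  0.079]
48 [-0.222  0.11 ]
56 [-0.247  0.144]
64 [-0.266  0.182]
72 [-0.281  0.221]
80 [-0.289  0.263]
88 [-0.292  0.305]
96 [-0.289  0.348]
104 [-0.28   0.389]
112 [-0.265  0.429]
[[-0.042, 0.005], [-0.083, 0.015], [-0.123, 0.031], [-0.159, 0.053], [-0.193, 0.079]]
[[-0.029, 0.031], [-0.054, 0.065], [-0.074, 0.103], [-0.088, 0.143], [-0.097, 0.184]]
[[-0.003, 0.03], [-0.002, 0.059], [0.001, 0.089], [0.007, 0.118], [0.016, 0.146]]
```

```bash
python3 -m inch '{"slide":[[-0.042,0.005,0],[-0.083,0.015,0],[-0.123,0.031,0],[-0.159,0.053,0],[-0.193,0.079,0]],"rot":[[0,0,0],[0,0,0],[0,0,0],[0,0,0],[0,0,0]],"claw":[-0.6,-0.6,-0.6,-0.6,-0.6]}' 15
python3 - <<'E'
from h import *
delta([.395,.22,.039],.048)
d=grab('top','t3.png')
d=grab('scene','s3.png')
E
```

```text
t: 3.63
tool_pos: [0.4348, 0.221, 0.138]
tool_rot: [[0.0, 0.999, 0.05], [-0.002, 0.05, -0.999], [-1.0, 0.0, 0.002]]
ft_force: [1.8, -3.3, -2.8]
grip_width: 0.0299
t 3.6333 pos [0.4348 0.221  0.138 ] yaw 0.0497 F [ 1.8 -3.3 -2.8] w 0.0299
slide [0.198, -0.0797, -0.0024] rot [0.0016, 0.002, -0.0001] rows>= 2.6
```

View pics/s3.png

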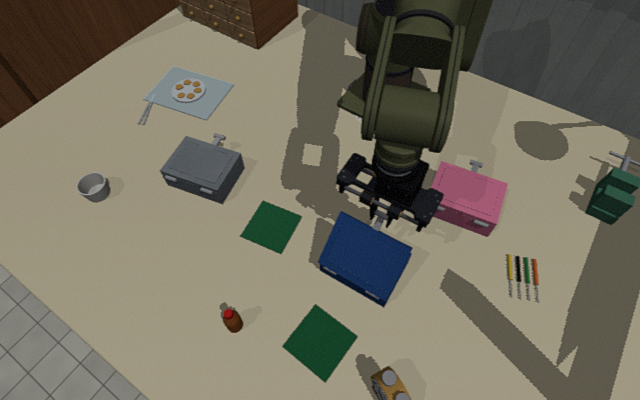

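The scene view shows the lid swung up with the pull still in the fingers at (380,222). Continuing the arc.

```bash
python3 -m inch '{"slide":[[-0.029,0.031,0],[-0.054,0.065,0],[-0.074,0.103,0],[-0.088,0.143,0],[-0.097,0.184,0]],"rot":[[0,0,0],[0,0,0],[0,0,0],[0,0,0],[0,0,0]],"claw":[-0.6,-0.6,-0.6,-0.6,-0.6]}' 15
python3 - <<'E'
from h import *
delta([.395,.22,.039],.048)
d=grab('scene','s4.png')
E
```

```text
t: 4.15
tool_pos: [0.5279, 0.2255, 0.1869]
tool_rot: [[0.002, 0.999, 0.049], [-0.002, 0.049, -0.999], [-1.0, 0.002, 0.002]]
ft_force: [-0.4, -3.8, -2.3]
grip_width: 0.0296
t 4.15 pos [0.5279 0.2255 0.1869] yaw 0.0492 F [-0.4 -3.8 -2.3] w 0.0296
slide [0.2954, -0.2666, -0.0027] rot [0.0012, 0.0019, -0.0015] rows>= 4.8
```

View pics/s4.png

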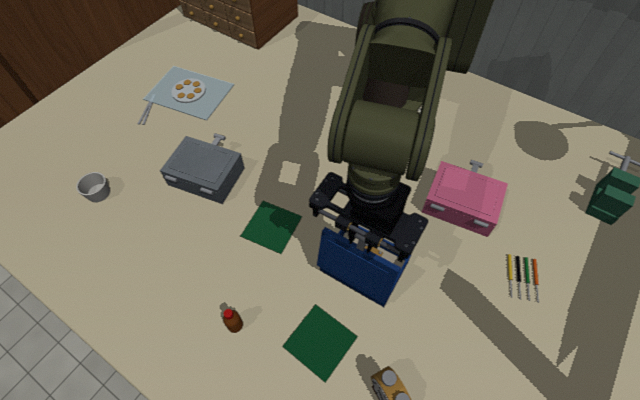

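The lid is near upright (about 80 deg) and the pull is still held. Taking it on to about 106 deg.

```bash
python3 -m inch '{"slide":[[-0.003,0.03,0],[-0.002,0.059,0],[0.001,0.089,0],[0.007,0.118,0],[0.014,0.142,0]],"rot":[[0,0,0],[0,0,0],[0,0,0],[0,0,0],[0,0,0]],"claw":[-0.6,-0.6,-0.6,-0.6,-0.6]}' 15
python3 - <<'E'
from h import *
delta([.395,.22,.039],.048)
d=grab('scene','s5.png')
E
```

```text
t: 4.62
tool_pos: [0.5997, 0.229, 0.18]
tool_rot: [[0.004, 0.999, 0.049], [-0.001, 0.049, -0.999], [-1.0, 0.004, 0.002]]
ft_force: [-0.7, -4.1, 2.9]
grip_width: 0.03
t 4.6167 pos [0.5997 0.229  0.18  ] yaw 0.0489 F [-0.7 -4.1  2.9] w 0.03
slide [0.2806, -0.4107, -0.0025] rot [0.0008, 0.0015, -0.0034] rows>= 6.0
```

View pics/s5.png

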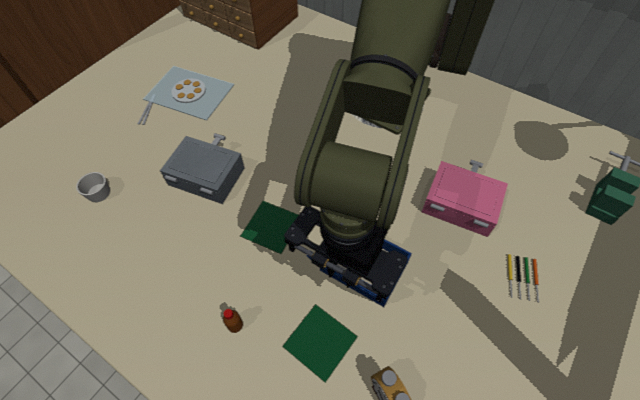

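The lid is past upright by tool travel (about 106 deg). Releasing, rising straight up, then moving back over the case.

```bash
python3 -m inch '{"slide":[[0,0,0],[0,0,0],[-0.03,0,0],[-0.09,0,0],[-0.16,0,0]],"rot":[[0,0,0],[0,0,0],[0,0,0],[0,0,0],[0,0,0]],"claw":[0.2,0.2,0.2,0.2,0.2]}' 15
python3 -m inch '{"slide":[[0,-0.07,0],[0,-0.14,0],[0,-0.21,0],[0,-0.28,0],[0,-0.34,0]],"rot":[[0,0,0],[0,0,0],[0,0,0],[0,0,0],[0,0,0]],"claw":[0.2,0.2,0.2,0.2,0.2]}' 15
python3 - <<'E'
from h import *
import pickle
delta([.395,.22,.039],.048)
D={n:grab(n,n+'6.png') for n in ['top','scene','wrist']}
pickle.dump(D,open('d6.pkl','wb'))
cv2.imwrite('pics/c6.png',cv2.resize(D['scene']['frame'][150:300,270:470,::-1],None,fx=4,fy=4,interpolation=2))
E
```

```text
t: 5.08
tool_pos: [0.5954, 0.2298, 0.2568]
tool_rot: [[-0.006, 0.999, 0.05], [-0.001, 0.05, -0.999], [-1.0, -0.006, 0.001]]
ft_force: [1.0, 0.1, 0.2]
grip_width: 0.0551
t: 5.5
tool_pos: [0.4253, 0.2216, 0.2589]
tool_rot: [[0.0, 0.999, 0.05], [0.001, 0.05, -0.999], [-1.0, 0.001, -0.001]]
ft_force: [-0.4, -0.1, 1.2]
grip_width: 0.0573
t 5.5 pos [0.4253 0.2216 0.2589] yaw 0.0496 F [-0.4 -0.1  1.2] w 0.0573
slide [0.4398, -0.0609, 0.0006] rot [0.0015, -0.0008, -0.0005] rows>= 5.3
```

View pics/c6.png

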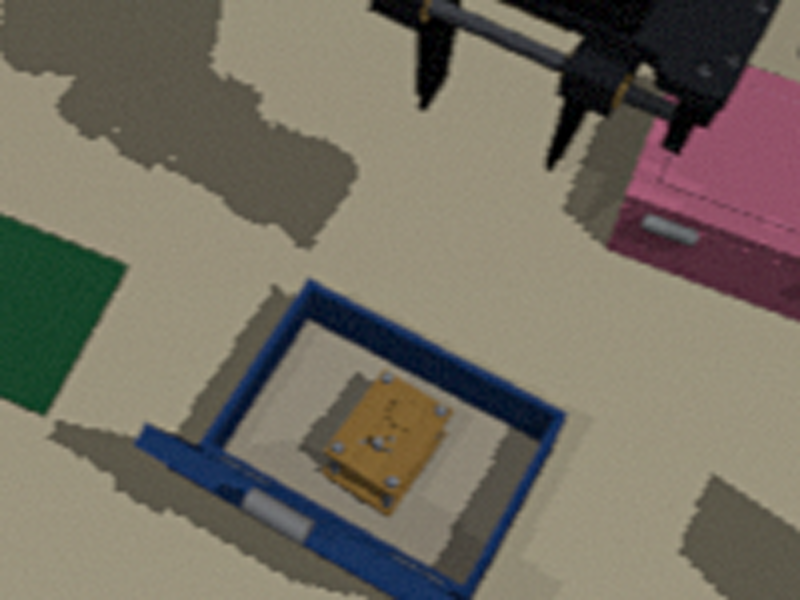

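View pics/wrist6.png

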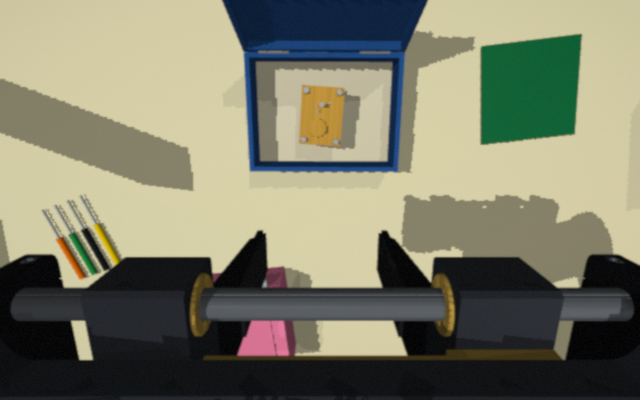

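View pics/top6.png

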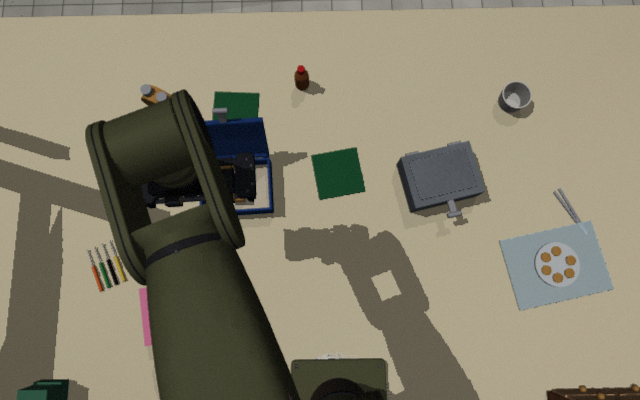

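The lid stands open by itself. The brass movement is at about (322,117) in the wrist view and about (367,261) in the scene view, with a clear aisle on each side. Measuring it now.

```bash
python3 - <<'E'
from h import *
import pickle
D=pickle.load(open('d6.pkl','rb'))
for n,(x0,x1,y0,y1) in [('wrist',(280,370,70,160)),('scene',(340,390,235,282))]:
    d=D[n];hsv=cv2.cvtColor(d['frame'],cv2.COLOR_RGB2HSV)
    m=cv2.inRange(hsv,(12,130,90 if n=='wrist' else 110),(30,255,255));k=np.zeros_like(m);k[y0:y1,x0:x1]=m[y0:y1,x0:x1]
    k=cv2.morphologyEx(k,cv2.MORPH_CLOSE,np.ones((5,5)))
    c=max(cv2.findContours(k,0,2)[0],key=cv2.contourArea)
    # contour on plane z=.047 -> metric min area rect
    P=np.array([onz(d,q[0],.047)[:2]*1000 for q in c],np.float32)
    r=cv2.minAreaRect(P);b=cv2.boxPoints(r)
    print(n,r,'corners',b.round(1).tolist(),cv2.boundingRect(c))
    cv2.imwrite('pics/m_%s.png'%n,cv2.resize(np.hstack([k[y0:y1,x0:x1,None].repeat(3,2),d['frame'][y0:y1,x0:x1,::-1]]),None,fx=4,fy=4,interpolation=0))
E
```

```text
wrist ((483.9054870605469, 226.7813262939453), (43.09554672241211, 59.322635650634766), 88.91094970703125) corners [[453.79998779296875, 205.8000030517578], [513.2000122070312, 204.6999969482422], [514.0, 247.8000030517578], [454.70001220703125, 248.89999389648438]] (300, 85, 44, 61)
scene ((490.8544921875, 228.75474548339844), (46.25224685668945, 67.90025329589844), 89.50133514404297) corners [[456.70001220703125, 205.89999389648438], [524.5999755859375, 205.3000030517578], [525.0, 251.60000610351562], [457.1000061035156, 252.1999969482422]] (353, 245, 29, 31)
```

View pics/m_wrist.png

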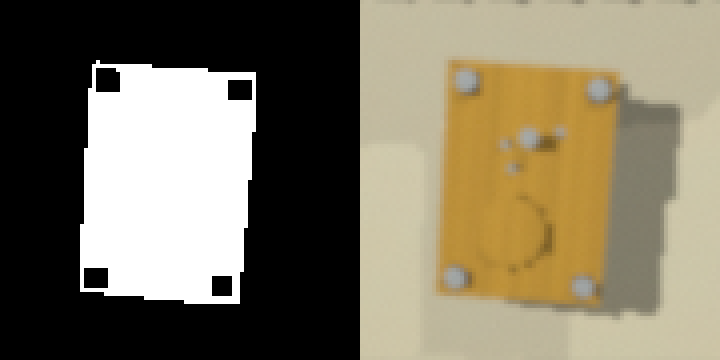

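View pics/m_scene.png

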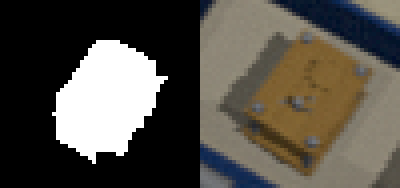

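The wrist view gives a top plate of 43x59 mm (should be 44x60), centre (0.484,0.227), long axis about -1 deg from x. The scene view includes the visible side face and agrees to 2 mm at the near edge.

```bash
python3 -c "
from h import *
delta([.4845,.227,.13],-.017)"
```

```text
t 5.65 pos [0.4263 0.2219 0.2593] yaw 0.0508 F [ 0.5  1.  -0.8] w 0.057
slide [0.259, 0.1162, -0.0039] rot [0.0648, -0.0012, -0.0024] rows>= 3.4
```

```bash
python3 -m inch '{"slide":[[0.05,0.03,-0.002],[0.11,0.06,-0.004],[0.17,0.09,-0.004],[0.23,0.116,-0.004],[0.259,0.116,-0.004]],"rot":[[0.02,0,0],[0.04,0,0],[0.065,0,0],[0.065,0,0],[0.065,0,0]],"claw":[0.45,0.45,0.45,0.45,0.45]}' 15
python3 - <<'E'
from h import *
d=grab('wrist','w7.png')
delta([.4845,.227,.017],-.017)
print(proj(d,[[.4845,.227,.047]]))
E
```

```text
t: 6.07
tool_pos: [0.4864, 0.2258, 0.1249]
tool_rot: [[-0.004, 1.0, -0.02], [-0.001, -0.02, -1.0], [-1.0, -0.004, 0.001]]
ft_force: [-0.6, -0.7, -0.0]
grip_width: 0.0686
t 6.1167 pos [0.4842 0.2252 0.1225] yaw -0.0199 F [-1.5 -1.2 -1.3] w 0.0692
slide [0.211, 0.0024, -0.0042] rot [-0.0028, 0.0029, 0.008] rows>= 2.5
[[321.31366083 209.91525713]]
```

View pics/w7.png

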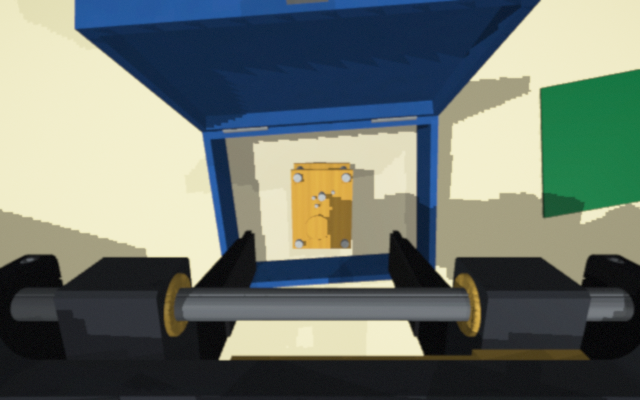

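The plate centre is at (322,208) against a predicted (321,210). Its sides are vertical in the image and it is centred between the fingers at (250) and (393). Descending.

```bash
python3 -m inch '{"slide":[[0.05,0.0015,-0.003],[0.10,0.0015,-0.003],[0.15,0.0015,-0.003],[0.175,0.0015,-0.003],[0.175,0.0015,-0.003]],"rot":[[0,0,0],[0,0,0],[0,0,0],[0,0,0],[0,0,0]],"claw":[0.45,0.45,0.45,0.45,0.45]}' 15
python3 -m inch '{"slide":[[0,0,0],[0,0,0],[0,0,0]],"rot":[[0,0,0],[0,0,0],[0,0,0]],"claw":[0.45,0.45,0.45]}' 15
python3 - <<'E'
from h import *
delta([.4845,.227,.017],-.017)
E
```

```text
t: 6.53
tool_pos: [0.4849, 0.2272, 0.0384]
tool_rot: [[-0.005, 1.0, -0.019], [-0.002, -0.019, -1.0], [-1.0, -0.005, 0.002]]
ft_force: [-0.8, -0.8, 0.7]
grip_width: 0.0687
t: 6.78
tool_pos: [0.4882, 0.2285, 0.0433]
tool_rot: [[0.004, 1.0, -0.019], [0.001, -0.019, -1.0], [-1.0, 0.004, -0.001]]
ft_force: [-0.2, 0.6, 0.1]
grip_width: 0.069
t 6.7833 pos [0.4882 0.2285 0.0433] yaw -0.019 F [-0.2  0.6  0.1] w 0.069
slide [0.0526, -0.0076, 0.0031] rot [-0.0019, -0.0013, -0.0035] rows>= 0.6
```

```bash
for i in 1 2 3; do python3 -m inch '{"slide":[[0,0,0],[0,0,0]],"rot":[[0,0,0],[0,0,0]],"claw":[0.45,0.45]}' 15 | grep -E "tool_pos|rot"; done
python3 -m inch '{"slide":[[0,0,0],[0,0,0],[0,0,0]],"rot":[[0,0,0],[0,0,0],[0,0,0]],"claw":[0.45,0.45,0.45]}' 15
```

```text
tool_pos: [0.4873, 0.2282, 0.0423]
tool_rot: [[0.002, 1.0, -0.019], [0.001, -0.019, -1.0], [-1.0, 0.002, -0.001]]
tool_pos: [0.4867, 0.228, 0.0414]
tool_rot: [[0.001, 1.0, -0.019], [0.0, -0.019, -1.0], [-1.0, 0.001, -0.0]]
tool_pos: [0.4865, 0.2278, 0.041]
tool_rot: [[0.0, 1.0, -0.019], [-0.0, -0.019, -1.0], [-1.0, 0.0, 0.0]]
t: 7.53
tool_pos: [0.4865, 0.2278, 0.041]
tool_rot: [[-0.0, 1.0, -0.019], [-0.0, -0.019, -1.0], [-1.0, -0.0, 0.0]]
ft_force: [0.2, 0.0, -0.2]
grip_width: 0.0696
```

```bash
python3 -m inch '{"slide":[[0.012,-0.003,0.001],[0.024,-0.003,0.001],[0.036,-0.003,0.001],[0.044,-0.003,0.001],[0.048,-0.003,0.001]],"rot":[[0,0,0],[0,0,0],[0,0,0],[0,0,0],[0,0,0]],"claw":[0.45,0.45,0.45,0.45,0.45]}' 15
python3 -m inch '{"slide":[[0,0,0],[0,0,0],[0,0,0],[0,0,0],[0,0,0]],"rot":[[0,0,0],[0,0,0],[0,0,0],[0,0,0],[0,0,0]],"claw":[0.45,0.45,0.45,0.45,0.45]}' 15
python3 -c "
from h import *
delta([.4845,.227,.017],-.017)"
```

```text
t: 7.95
tool_pos: [0.4841, 0.2271, 0.0156]
tool_rot: [[-0.002, 1.0, -0.019], [-0.001, -0.019, -1.0], [-1.0, -0.002, 0.001]]
ft_force: [-0.6, -0.1, -0.7]
grip_width: 0.0694
t: 8.37
tool_pos: [0.4853, 0.2275, 0.0173]
tool_rot: [[0.001, 1.0, -0.019], [0.0, -0.019, -1.0], [-1.0, 0.001, -0.0]]
ft_force: [-0.3, 0.3, 0.4]
grip_width: 0.0686
t 8.3667 pos [0.4853 0.2275 0.0173] yaw -0.0191 F [-0.3  0.3  0.4] w 0.0686
slide [0.0007, -0.0015, 0.001] rot [-0.002, -0.0002, -0.0006] rows>= 0.0
```

```bash
python3 -m inch '{"slide":[[0.003,0,0],[0.003,0,0],[0.003,0,0],[0.003,0,0],[0.003,0,0]],"rot":[[0,0,0],[0,0,0],[0,0,0],[0,0,0],[0,0,0]],"claw":[0.45,0.2,0.0,-0.2,-0.3]}' 25
python3 -m inch '{"slide":[[0,0,0],[0,0,0],[0,0,0]],"rot":[[0,0,0],[0,0,0],[0,0,0]],"claw":[-0.3,-0.3,-0.3]}' 25
python3 - <<'E'
from h import *
d=grab('wrist','w8.png')
delta([.4845,.227,.017],-.017)
E
```

```text
t: 8.78
tool_pos: [0.485, 0.2274, 0.0155]
tool_rot: [[-0.0, 1.0, -0.019], [-0.0, -0.019, -1.0], [-1.0, -0.0, 0.0]]
ft_force: [0.8, -0.2, -0.0]
grip_width: 0.0476
t: 9.03
tool_pos: [0.485, 0.2273, 0.0155]
tool_rot: [[-0.0, 1.0, -0.019], [-0.0, -0.019, -1.0], [-1.0, -0.0, 0.0]]
ft_force: [0.4, -0.6, -0.7]
grip_width: 0.0439
t 9.0833 pos [0.485  0.2273 0.0155] yaw -0.019 F [-0.9 -0.7  0.6] w 0.0436
slide [-0.003, -0.0009, 0.0005] rot [-0.002, 0.0002, 0.0001] rows>= 0.0
```

View pics/w8.png

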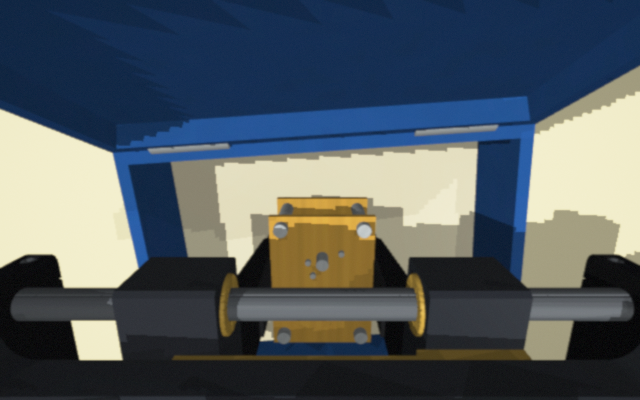

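The movement is gripped: opening 44 mm, plate at (322,275) square between the pads. Lifting straight up.

```bash
python3 -m inch '{"slide":[[-0.01,0,0],[-0.03,0,0],[-0.06,0,0],[-0.10,0,0],[-0.14,0,0]],"rot":[[0,0,0],[0,0,0],[0,0,0],[0,0,0],[0,0,0]],"claw":[-0.3,-0.3,-0.3,-0.3,-0.3]}' 25
python3 -m inch '{"slide":[[-0.04,0,0],[-0.08,0,0],[-0.11,0,0],[-0.12,0,0],[-0.12,0,0]],"rot":[[0,0,0],[0,0,0],[0,0,0],[0,0,0],[0,0,0]],"claw":[-0.3,-0.3,-0.3,-0.3,-0.3]}' 25
python3 - <<'E'
from h import *
d=grab('wrist','w9.png')
delta([.524,-.010,.145],-.017)
E
```

```text
t: 9.5
tool_pos: [0.4844, 0.2273, 0.0863]
tool_rot: [[-0.001, 1.0, -0.019], [-0.0, -0.019, -1.0], [-1.0, -0.001, 0.0]]
ft_force: [0.3, 0.5, -2.0]
grip_width: 0.0439
t: 9.92
tool_pos: [0.4861, 0.2279, 0.1479]
tool_rot: [[0.004, 1.0, -0.019], [0.002, -0.019, -1.0], [-1.0, 0.004, -0.002]]
ft_force: [0.7, 0.3, -2.5]
grip_width: 0.0438
t 9.9667 pos [0.4852 0.2275 0.1461] yaw -0.0191 F [-0.3 -1.3 -3.5] w 0.0437
slide [0.0021, 0.0867, 0.4734] rot [-0.002, -0.0005, -0.0011] rows>= 5.8
```

View pics/w9.png

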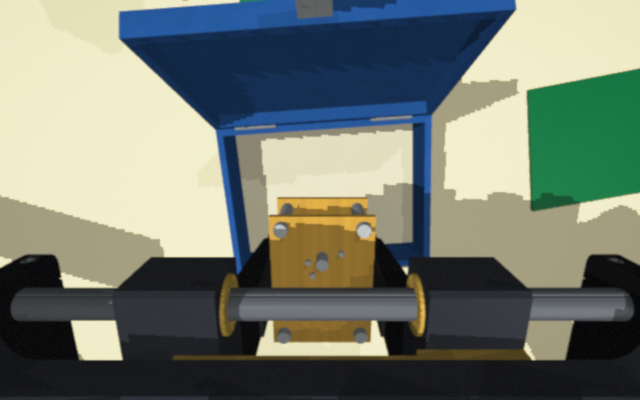

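The movement hangs level and unshifted in the grip: plate at (322,275), as before, and the force is about -2.5 N, which matches its weight. The case is empty and the lid is open. Stopping 60 mm short in x so the wrist camera sees the mat.

```bash
python3 -m inch '{"slide":[[0,-0.01,0.06],[0,-0.02,0.13],[0,-0.03,0.20],[0,-0.04,0.27],[0,-0.04,0.34]],"rot":[[0,0,0],[0,0,0],[0,0,0],[0,0,0],[0,0,0]],"claw":[-0.3,-0.3,-0.3,-0.3,-0.3]}' 25
python3 -m inch '{"slide":[[0,0,0.05],[0,0,0.09],[0,0,0.12],[0,0,0.132],[0,0,0.132]],"rot":[[0,0,0],[0,0,0],[0,0,0],[0,0,0],[0,0,0]],"claw":[-0.3,-0.3,-0.3,-0.3,-0.3]}' 25
python3 -m inch '{"slide":[[0,0,0],[0,0,0],[0,0,0],[0,0,0],[0,0,0]],"rot":[[0,0,0],[0,0,0],[0,0,0],[0,0,0],[0,0,0]],"claw":[-0.3,-0.3,-0.3,-0.3,-0.3]}' 25
python3 - <<'E'
from h import *
import pickle
d=grab('wrist','w10.png');pickle.dump(d,open('d10.pkl','wb'))
hsv=cv2.cvtColor(d['frame'],cv2.COLOR_RGB2HSV)
m=cv2.inRange(hsv,(60,100,30),(90,255,255))
c=max(cv2.findContours(m,0,2)[0],key=cv2.contourArea)
P=np.array([onz(d,q[0],.003)[:2]*1000 for q in c],np.float32)
r=cv2.minAreaRect(P);print(r,cv2.boxPoints(r).round(1).tolist(),cv2.boundingRect(c))
delta([.524,-.010,.145],-.017)
E
```

```text
t: 10.38
tool_pos: [0.4595, 0.0566, 0.1434]
tool_rot: [[-0.004, 1.0, -0.018], [0.0, -0.018, -1.0], [-1.0, -0.004, 0.0]]
ft_force: [1.8, -0.0, -2.5]
grip_width: 0.0435
t: 10.8
tool_pos: [0.4596, -0.009, 0.1441]
tool_rot: [[-0.002, 1.0, -0.021], [0.0, -0.021, -1.0], [-1.0, -0.002, -0.0]]
ft_force: [0.7, -0.8, -1.8]
grip_width: 0.0439
t: 11.22
tool_pos: [0.4605, -0.0076, 0.1455]
tool_rot: [[-0.0, 1.0, -0.018], [0.0, -0.018, -1.0], [-1.0, -0.0, -0.0]]
ft_force: [0.2, 0.2, -2.2]
grip_width: 0.0434
((522.4825439453125, -10.053901672363281), (108.0595474243164, 108.01453399658203), 9.533764839172363) [[460.29998779296875, 34.29999923706055], [478.1000061035156, -72.30000305175781], [584.7000122070312, -54.400001525878906], [566.7999877929688, 52.20000076293945]] (249, 37, 146, 151)
t 11.2667 pos [ 0.4605 -0.0077  0.1455] yaw -0.0181 F [-0.3 -0.1 -1.9] w 0.0432
slide [0.001, 0.127, 0.0023] rot [-0.0011, -0.0, -0.0] rows>= 1.5
```

View pics/w10.png

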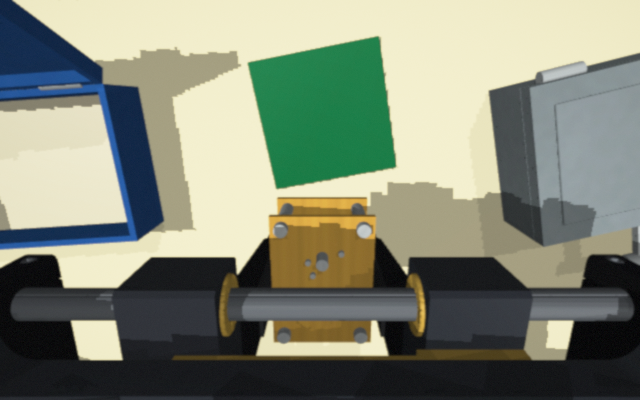

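The mat is fully in view: 108x108 mm (should be 110), centre (0.5225,-0.010), which agrees with the top view within 1 mm. Moving over it, then down in stages.

```bash
python3 -m inch '{"slide":[[0,0.04,0.002],[0,0.08,0.002],[0,0.11,0.002],[0,0.125,0.002],[0.01,0.125,0.002]],"rot":[[0,0,0],[0,0,0],[0,0,0],[0,0,0],[0,0,0]],"claw":[-0.3,-0.3,-0.3,-0.3,-0.3]}' 25
python3 -m inch '{"slide":[[0.05,0,0],[0.10,0,0],[0.15,0,0],[0.19,0,0],[0.215,0,0]],"rot":[[0,0,0],[0,0,0],[0,0,0],[0,0,0],[0,0,0]],"claw":[-0.3,-0.3,-0.3,-0.3,-0.3]}' 25
python3 -m inch '{"slide":[[0,0,0],[0,0,0],[0,0,0],[0,0,0],[0,0,0]],"rot":[[0,0,0],[0,0,0],[0,0,0],[0,0,0],[0,0,0]],"claw":[-0.3,-0.3,-0.3,-0.3,-0.3]}' 25
python3 -m inch '{"slide":[[0,0,0],[0,0,0],[0,0,0],[0,0,0],[0,0,0]],"rot":[[0,0,0],[0,0,0],[0,0,0],[0,0,0],[0,0,0]],"claw":[-0.3,-0.3,-0.3,-0.3,-0.3]}' 25
python3 -c "
from h import *
delta([.523,-.010,.0065],-.017)"
```

```text
t: 11.68
tool_pos: [0.5248, -0.0104, 0.1416]
tool_rot: [[0.002, 1.0, -0.019], [-0.0, -0.019, -1.0], [-1.0, 0.002, 0.0]]
ft_force: [-1.0, 0.2, -1.4]
grip_width: 0.0434
t: 12.1
tool_pos: [0.5201, -0.01, 0.0299]
tool_rot: [[-0.005, 1.0, -0.019], [0.001, -0.019, -1.0], [-1.0, -0.005, -0.001]]
ft_force: [1.1, -0.3, -3.1]
grip_width: 0.0434
t: 12.52
tool_pos: [0.5242, -0.0105, 0.0347]
tool_rot: [[0.003, 1.0, -0.019], [-0.0, -0.019, -1.0], [-1.0, 0.003, 0.0]]
ft_force: [0.0, -0.5, -1.8]
grip_width: 0.0437
t: 12.93
tool_pos: [0.523, -0.0104, 0.033]
tool_rot: [[0.0, 1.0, -0.019], [0.0, -0.019, -1.0], [-1.0, 0.0, -0.0]]
ft_force: [-0.2, -0.4, -3.1]
grip_width: 0.0437
t 12.9333 pos [ 0.523  -0.0104  0.033 ] yaw -0.0191 F [-0.2 -0.4 -3.1] w 0.0437
slide [0.0531, 0.0001, -0.0008] rot [-0.002, -0.0, -0.0] rows>= 0.6
```

Settled at z=0.033, level. Lowering slowly to about 2 mm above contact, then in 0.5 mm steps.

```bash
python3 -m inch '{"slide":[[0.012,0,0],[0.024,0,0],[0.034,0,0],[0.042,0,0],[0.047,0,0]],"rot":[[0,0,0],[0,0,0],[0,0,0],[0,0,0],[0,0,0]],"claw":[-0.3,-0.3,-0.3,-0.3,-0.3]}' 25
python3 -m inch '{"slide":[[0,0,0],[0,0,0],[0,0,0],[0,0,0],[0,0,0]],"rot":[[0,0,0],[0,0,0],[0,0,0],[0,0,0],[0,0,0]],"claw":[-0.3,-0.3,-0.3,-0.3,-0.3]}' 25
python3 -m inch '{"slide":[[0,0,0],[0.001,0,0],[0.002,0,0],[0.003,0,0],[0.004,0,0]],"rot":[[0,0,0],[0,0,0],[0,0,0],[0,0,0],[0,0,0]],"claw":[-0.3,-0.3,-0.3,-0.3,-0.3]}' 25
python3 -m inch '{"slide":[[0,0,0],[0,0,0],[0,0,0]],"rot":[[0,0,0],[0,0,0],[0,0,0]],"claw":[-0.3,-0.3,-0.3]}' 25
```

```text
t: 13.35
tool_pos: [0.5222, -0.0103, 0.0083]
tool_rot: [[-0.002, 1.0, -0.019], [0.0, -0.019, -1.0], [-1.0, -0.002, -0.0]]
ft_force: [-0.4, 0.2, -1.6]
grip_width: 0.0435
t: 13.77
tool_pos: [0.5233, -0.0104, 0.0099]
tool_rot: [[0.001, 1.0, -0.019], [-0.0, -0.019, -1.0], [-1.0, 0.001, 0.0]]
ft_force: [-0.2, -0.7, -2.3]
grip_width: 0.044
t: 14.18
tool_pos: [0.5229, -0.0104, 0.0074]
tool_rot: [[-0.0, 1.0, -0.019], [0.0, -0.019, -1.0], [-1.0, -0.0, -0.0]]
ft_force: [-0.5, -0.2, -2.5]
grip_width: 0.0438
t: 14.43
tool_pos: [0.523, -0.0104, 0.0075]
tool_rot: [[-0.0, 1.0, -0.019], [0.0, -0.019, -1.0], [-1.0, -0.0, -0.0]]
ft_force: [-0.6, 0.7, -2.3]
grip_width: 0.0435
```

```bash
python3 -m inch '{"slide":[[0.0005,0,0],[0.001,0,0],[0.0015,0,0],[0.0015,0,0],[0.0015,0,0]],"rot":[[0,0,0],[0,0,0],[0,0,0],[0,0,0],[0,0,0]],"claw":[-0.3,-0.3,-0.3,-0.3,-0.3]}' 25
for i in 1 2; do python3 -m inch '{"slide":[[0.0005,0,0],[0.001,0,0],[0.001,0,0]],"rot":[[0,0,0],[0,0,0],[0,0,0]],"claw":[-0.3,-0.3,-0.3]}' 25 | grep -E "pos|force"; done
```

```text
t: 14.85
tool_pos: [0.5229, -0.0104, 0.0067]
tool_rot: [[-0.0, 1.0, -0.019], [0.0, -0.019, -1.0], [-1.0, -0.0, -0.0]]
ft_force: [-0.3, -0.1, -2.0]
grip_width: 0.0436
tool_pos: [0.523, -0.0104, 0.0065]
ft_force: [-1.0, -0.3, 1.0]
tool_pos: [0.5231, -0.0104, 0.0065]
ft_force: [-4.0, -0.1, 4.6]
```

The tool stopped sinking at z=0.0065 (the predicted height) and the force turned positive, so the feet are on the mat. Easing off 0.5 mm and opening gently.

```bash
python3 -m inch '{"slide":[[-0.0008,0,0],[-0.001,0,0],[-0.001,0,0],[-0.001,0,0],[-0.001,0,0]],"rot":[[0,0,0],[0,0,0],[0,0,0],[0,0,0],[0,0,0]],"claw":[-0.3,-0.3,-0.05,0.1,0.25]}' 5
python3 -m inch '{"slide":[[0,0,0],[0,0,0],[0,0,0],[0,0,0],[-0.01,0,0]],"rot":[[0,0,0],[0,0,0],[0,0,0],[0,0,0],[0,0,0]],"claw":[0.3,0.3,0.3,0.3,0.3]}' 5
python3 - <<'E'
from h import *
d=grab('wrist','w11.png')
E
```

```text
t: 15.77
tool_pos: [0.5231, -0.0104, 0.0062]
tool_rot: [[0.0, 1.0, -0.019], [-0.0, -0.019, -1.0], [-1.0, 0.0, 0.0]]
ft_force: [0.1, -0.1, -0.2]
grip_width: 0.0535
t: 16.18
tool_pos: [0.522, -0.0103, 0.0104]
tool_rot: [[-0.002, 1.0, -0.019], [0.0, -0.019, -1.0], [-1.0, -0.002, -0.0]]
ft_force: [-0.5, 0.6, -0.3]
grip_width: 0.0614
```

View pics/w11.png

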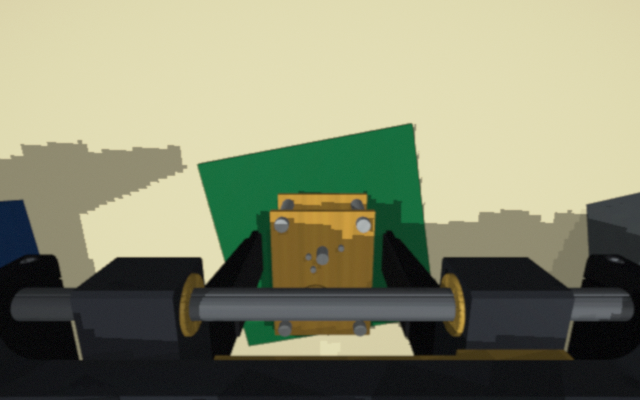

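The wrist view shows the movement standing free at (322,270) with clear gaps to both fingers. Rising straight up and backing off towards the robot for a final look.

```bash
python3 -m inch '{"slide":[[-0.03,0,0],[-0.07,0,0],[-0.13,0,0],[-0.19,0,0],[-0.25,0,0]],"rot":[[0,0,0],[0,0,0],[0,0,0],[0,0,0],[0,0,0]],"claw":[0.3,0.3,0.3,0.3,0.3]}' 5
python3 -m inch '{"slide":[[-0.04,-0.05,0],[-0.08,-0.10,0],[-0.10,-0.16,0],[-0.10,-0.2,0],[-0.10,-0.2,0]],"rot":[[0,0,0],[0,0,0],[0,0,0],[0,0,0],[0,0,0]],"claw":[0.3,0.3,0.3,0.3,0.3]}' 5
python3 -m inch '{"slide":[[0,0,0],[0,0,0],[0,0,0],[0,0,0],[0,0,0]],"rot":[[0,0,0],[0,0,0],[0,0,0],[0,0,0],[0,0,0]],"claw":[0.3,0.3,0.3,0.3,0.3]}' 5
python3 - <<'E'
from h import *
d=grab('wrist','w12.png');s=grab('scene','s12.png')
hsv=cv2.cvtColor(d['frame'],cv2.COLOR_RGB2HSV)
# mat incl. movement: hull of green
for nm,lo,hi,z in [('mat',(60,100,30),(90,255,255),.003),('mov',(12,130,90),(30,255,255),.038)]:
    m=cv2.inRange(hsv,lo,hi);m[235:]=0
    c=max(cv2.findContours(m,0,2)[0],key=cv2.contourArea)
    P=np.array([onz(d,q[0],z)[:2]*1000 for q in c],np.float32)
    print(nm,cv2.minAreaRect(P),cv2.boundingRect(c))
cv2.imwrite('pics/c12.png',cv2.resize(s['frame'][130:310,150:420,::-1],None,fx=2.9,fy=2.9,interpolation=2))
E
```

```text
t: 16.65
tool_pos: [0.5227, -0.0104, 0.1377]
tool_rot: [[-0.0, 1.0, -0.019], [0.0, -0.019, -1.0], [-1.0, -0.0, -0.0]]
ft_force: [1.2, -0.7, -0.6]
grip_width: 0.062
t: 17.07
tool_pos: [0.4212, -0.0084, 0.1874]
tool_rot: [[0.002, 1.0, -0.019], [-0.0, -0.019, -1.0], [-1.0, 0.002, 0.0]]
ft_force: [0.3, -0.0, -0.6]
grip_width: 0.0622
t: 17.48
tool_pos: [0.4233, -0.0085, 0.1858]
tool_rot: [[-0.001, 1.0, -0.019], [0.0, -0.019, -1.0], [-1.0, -0.001, -0.0]]
ft_force: [-0.2, -0.4, 0.0]
grip_width: 0.0621
mat ((522.5322875976562, -10.050186157226562), (108.4635009765625, 107.94384002685547), 9.56837272644043) (254, 0, 134, 142)
mov ((521.8710327148438, -9.583454132080078), (44.59440994262695, 59.556304931640625), 88.91493225097656) (295, 33, 55, 76)
```

View pics/w12.png

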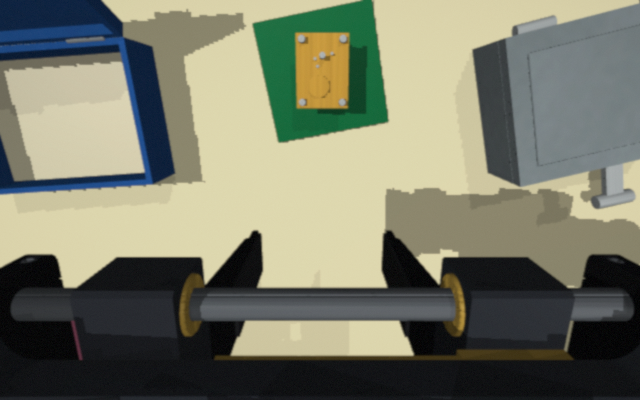

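View pics/c12.png

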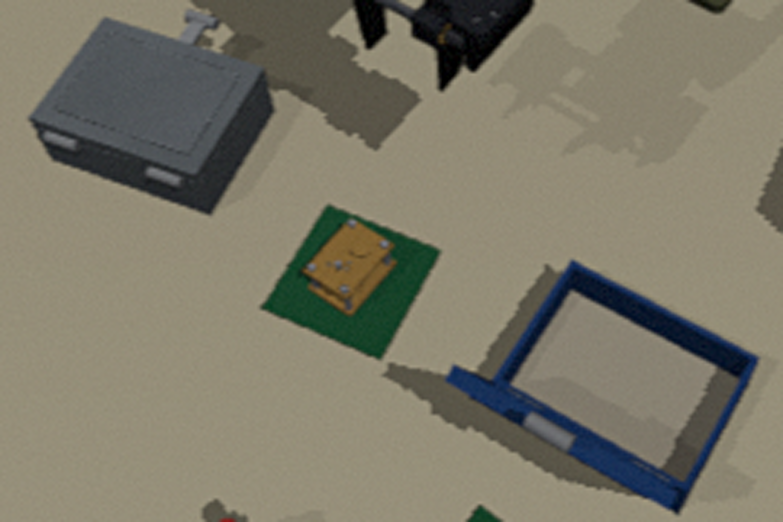

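The wrist view shows the movement at (322,70), centred on the mat: (0.522,-0.0096) against (0.5225,-0.010). Its plate measures 44.6x59.6 mm, so it is level. The blue lid is still open, the grey case is shut, and the robot is clear of everything. Handing in.

```bash
python3 -c "
from plant import order
print(order.sign_off())"
```

```text
the job is handed in; nothing more can be done
None
```

The job is done and handed in at about 17.6 s of the 58 s allowed. No verdict is reported at hand-in.

**What I did:** I pinched the blue case's pull and swung the lid along its arc to about 106°, then let go; it stays open by itself. I then gripped the clock movement across its 44 mm, lifted it out and lowered it onto the right-hand mat until the feet touched. Contact came at the predicted height with about 5 N, and I released at 5 N grip and backed away.

**Last checks:**
- **Placing:** the movement's centre is within about 1 mm of the mat's centre in the wrist view.
- **Level:** its top plate measured 44.6 x 59.6 mm from above (44 x 60 given), so it stands level.
- **Cases:** the blue lid is open and the grey case is shut.
- **Robot:** it touches nothing, and the wrist force reads about zero.

**Where views disagreed:** the scene camera's single-view position differed from the others by up to 5 mm for the mat. For the movement it differed by 7 mm, because its side face was in the mask. I relied on the wrist view, and the top view agreed with it on the mat to about 1 mm. The arm also swung by up to 5 mm after moves, so I let it settle before gripping and placing the movement.

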